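# Stop the microscope stand from rocking

## Task

The microscope stand does not sit firm: one of the four corners of its navy plate rocks. With the fingertips, press down on the white spots at the corners to find the one that sinks, then press that same corner's yellow shim tab (the one just left of its spot) down fully flat and move clear. Leave the other three tabs standing up, and do not lift or shift the stand or anything around it.

Things in the scene. Friction and masses are not known exactly. Their poses are not given: they have to be found in the camera images.
- mat: Fixed blue-grey mat, 270 (x) x 410 (y) x 4 mm, under the stand. Origin: centre of its underside, on the bench; x points away from the robot, y to the left, z up (turned by some yaw with all that stands on it).
- stand: Microscope lamp stand, loose, 1.4 to 2.3 kg: navy H-shaped plate 12 mm thick (two skids along x, each 200 x 56 mm, centred at y = +-75 mm, joined by a bridge 60 mm wide in x) with a low cream lamp housing on the bridge, ending 40 mm above the underside. Origin: centre of the underside, 24 mm above the bench; x away from the robot, y left, z up. Rests level on four feet.
- spot_near_left (a point): Centre of the white press spot, 22 mm across, on top of the plate at its near left corner, right above a foot, 36 mm above the bench. One foot of the four, drawn anew each time and looking like the others, is soft: pressed there, the corner gives from about 2 N, is 4 mm down at about 4 N, and comes back when let go. The other corners give less than 1 mm.
- spot_near_right (a point): Centre of the white press spot, 22 mm across, on top of the plate at its near right corner, right above a foot, 36 mm above the bench. One foot of the four, drawn anew each time and looking like the others, is soft: pressed there, the corner gives from about 2 N, is 4 mm down at about 4 N, and comes back when let go. The other corners give less than 1 mm.
- spot_far_left (a point): Centre of the white press spot, 22 mm across, on top of the plate at its far left corner, right above a foot, 36 mm above the bench. One foot of the four, drawn anew each time and looking like the others, is soft: pressed there, the corner gives from about 2 N, is 4 mm down at about 4 N, and comes back when let go. The other corners give less than 1 mm.
- spot_far_right (a point): Centre of the white press spot, 22 mm across, on top of the plate at its far right corner, right above a foot, 36 mm above the bench. One foot of the four, drawn anew each time and looking like the others, is soft: pressed there, the corner gives from about 2 N, is 4 mm down at about 4 N, and comes back when let go. The other corners give less than 1 mm.
- tab_near_left (a point): Fixed point on the yellow shim tab of the near left corner: on its upper face WHEN FLAT, 17.5 mm above the bench, 66 mm left (+y of mat) of that spot. Tab 40 mm wide (x), hinged along x 30 mm right of here, ending 14 mm left of here. Standing, its face is 10 to 13 mm higher here. Press here with about 9 N: it turns down to a firm stop, lies flat and stays.
- tab_near_right (a point): Fixed point on the yellow shim tab of the near right corner: on its upper face WHEN FLAT, 17.5 mm above the bench, 66 mm left (+y of mat) of that spot. Tab 40 mm wide (x), hinged along x 30 mm right of here, ending 14 mm left of here. Standing, its face is 10 to 13 mm higher here. Press here with about 9 N: it turns down to a firm stop, lies flat and stays.
- tab_far_left (a point): Fixed point on the yellow shim tab of the far left corner: on its upper face WHEN FLAT, 17.5 mm above the bench, 66 mm left (+y of mat) of that spot. Tab 40 mm wide (x), hinged along x 30 mm right of here, ending 14 mm left of here. Standing, its face is 10 to 13 mm higher here. Press here with about 9 N: it turns down to a firm stop, lies flat and stays.
- tab_far_right (a point): Fixed point on the yellow shim tab of the far right corner: on its upper face WHEN FLAT, 17.5 mm above the bench, 66 mm left (+y of mat) of that spot. Tab 40 mm wide (x), hinged along x 30 mm right of here, ending 14 mm left of here. Standing, its face is 10 to 13 mm higher here. Press here with about 9 N: it turns down to a firm stop, lies flat and stays.
- shim_1 (a joint): Angle of one of the four yellow shim tabs: 0 to 0.08 rad standing up as found, 0.4 rad pressed fully flat. Which number belongs to which corner is drawn anew each time and is not told.
- shim_2 (a joint): Angle of one of the four yellow shim tabs: 0 to 0.08 rad standing up as found, 0.4 rad pressed fully flat. Which number belongs to which corner is drawn anew each time and is not told.
- shim_3 (a joint): Angle of one of the four yellow shim tabs: 0 to 0.08 rad standing up as found, 0.4 rad pressed fully flat. Which number belongs to which corner is drawn anew each time and is not told.
- shim_4 (a joint): Angle of one of the four yellow shim tabs: 0 to 0.08 rad standing up as found, 0.4 rad pressed fully flat. Which number belongs to which corner is drawn anew each time and is not told.
- dish: Clear shallow dish, 56 mm across, 15 mm high, on the mat between the two left tabs. A bystander, loose. Origin: centre of its underside.
- jar: Amber jar with a white lid, 34 mm across, 45 mm high, on the mat right of the stand. A bystander, loose. Origin: centre of its underside.
- rack: White foam rack 60 x 200 mm with 16 red-capped tubes, 102 mm high, left of the mat. A bystander, loose. Origin: centre of its underside.
- tube: Red-capped sample tube, 82 mm long, 17 mm across, lying on the bench beyond the mat. A bystander, loose. Origin: centre of its underside.
- slidebox: Green slide box 85 x 60 x 30 mm, right of the mat. A bystander, loose. Origin: centre of its underside.
- bottle: White bottle with a blue cap, 60 mm across, 130 mm high, far right. A bystander, loose. Origin: centre of its underside.
- beaker: Glass beaker, 60 mm across, 70 mm high, near right. A bystander, loose. Origin: centre of its underside.
Not all that is in view belongs to the job. What is shaped like the part that bears shim_1 but orange or purple is not meant.

How it is judged (in metres and radians):
On the way, in this order (a step that is already met when the one before it is completed fails the run):
1. the rocking corner has been pressed with the fingers and has sunk by at least 2 mm (contact force between the fingers and stand above 1 N and height (world z) of any of spot_near_left, spot_near_right, spot_far_left, spot_far_right below 0.034 m), for 0.05 s.
2. the rocking corner's shim tab has been pressed flat (value of joint shim_1 above 0.36 rad), for 0.1 s.
At the end, for the whole second after the job is handed in: The shim tab of the corner that rocks lies flat (its joint, shim_1, above 0.36 of 0.4 rad); the other three stand (below 0.2 rad); the stand is level (within 0.015 rad, every spot above 34.5 mm), at rest and within 12 mm of where it was; every bystander is within 20 mm of where it was (value of joint shim_1 above 0.36 rad and value of joint each of shim_2, shim_3, shim_4 below 0.2 rad and height (world z) of each of spot_near_left, spot_near_right, spot_far_left, spot_far_right above 0.0345 m and angle between stand's own z axis and vertical below 0.015 rad and distance of stand from where it was at the start of the episode below 0.012 m and linear speed of stand below 0.01 m/s and distance of each of dish, jar, rack, tube, slidebox, bottle, beaker from where it was at the start of the episode below 0.02 m); the robot touches nothing.
It fails at once if a shim tab is pressed down at a corner that does not rock (value of joint any of shim_2, shim_3, shim_4 above 0.2 rad).
It fails at once if the stand is lifted by more than 6 mm (height (world z) of stand above 0.03 m).
It fails at once if the stand is shifted by more than 20 mm (distance of stand from where it was at the start of the episode above 0.02 m).
It fails at once if a bystander is moved or lifted by more than 30 mm (distance of any of dish, jar, rack, tube, slidebox, bottle, beaker from where it was at the start of the episode above 0.03 m).
It also fails if it takes over 48 s, if anything falls off the work surface, if the arm or the gripper's body presses on something with over 40 N, if the wrist force passes 120 N, or if a joint passes its speed limit or range.

## Robot

A 6-joint arm with a two-finger parallel gripper is mounted at the origin on the work surface. World frame = base frame: x ahead of the robot, y to its left, z up, the work surface at z = 0. Lengths are in mm, angles in rad, forces in N, time in s.
With the tool pointing down it reaches from about 300 to 775 mm from the base axis. Payload 14.6 kg.
Tool frame: the origin (TCP) lies midway between the tips of the shut fingers; the grasp point (between the pads) lies grasp_offset behind it (grasp_offset is the distance from the TCP to the grasp point, in mm); z points along the fingers, y is the line along which they close (so a half turn about z gives the same grasp; the last joint's range is limited). The gripper opens to 94 mm and grips with 3 to 60 N. Pads are 16 mm wide; open, the fingers measure 119 mm over their backs; the gripper's body (75 mm by 177 mm) begins 78 mm behind the grasp point.
Start: joints at [-0.067, 0.3, 1.521, -0, 1.321, -0.067], TCP at [549.99, -0.002, 205.446] pointing down, gripper open.
Joint ranges: [-3.03, 3.03], [-0.79, 2.21], [0.23, 2.52], [-1.04, 4.18], [0, 3.07], [-2.55, 2.55]. Speed limits (rad/s): [2.22, 2.22, 2.57, 3.14, 3.14, 3.14].

## Interface

Orientations are given as [roll, pitch, yaw] about the fixed x, y, z axes, in that order (R = Rz(yaw) Ry(pitch) Rx(roll)).
In Python, from cell import * gives the robot as it stands. The module is installed in compiled form; this text tells all that it offers.
- The arm moves only by the shell command python3 -m jog 'ROWS' [FORCE]. ROWS is JSON, a list of rows, each a list of 3 entries, a list of its own where there are three numbers: the finger opening in mm, from 0 to 94, then the shift along the tool's x, y, z in units of 50 mm (1.0 is 50 mm), then the turn about the tool's z in units of 180 degrees (1.0 is 180 degrees). In form: [[fingers, [dx, dy, dz], twist], ...]. A call has 1 to 20 rows; each row shifts and turns the commanded pose from where the row before left it, along the tool's axes as they then stand; what a row does not reach is not made up. A row lasts 1/10 s, in which the tool goes at most 50 mm and 8.59 degrees, less where a joint would pass 70% of its speed; a pose out of reach is approached as far as the arm can. A call with a number of a shift or a turn outside -1 to 1 is refused whole. A call with a gripper value outside its range is refused whole. The fingers move at their own pace and stop on an object; FORCE is the grip in N (left out, the last holds). Time passes only in rows, so rows that do not move let the fingers close. It gives the time, the measured TCP pose, the force, the opening and the grip force at its end, in the units of the state.
- read_state(): the state, without advancing time (a new reading comes with each control period).
- camera(name): name is "scene" or "side" or "wrist"; returns the picture (400x640x3 uint8, red, green, blue); there is no depth.
- calibration(name): a dict with "mtx" (3x3 intrinsics, pixels), "cam_to_world" (4x4, takes a point from camera to world coordinates); the wrist camera has in their place "hand_eye" (4x4, takes a point from camera to tool coordinates, whose origin is the TCP and whose axes are the flange's). Camera axes: x right, y down, z forward; pixel columns grow to the right and rows downward; lengths in mm; the calibration is good to about 2 mm. A picture is of the moment at which its call begins: read the wrist's pose just before it. calibration takes no time and is no camera call.
- sign_off(): hands the job in; it is judged then, once.
Trained networks look in the newest picture that a camera, given by its name, has taken for a name from the list of things; names that differ only in an ending like _2 or _b are one class to them, and where a whole thing is asked for, a point or a joint stands for the part that bears it (a point fixed in the world has none). Each returns a list of dicts, best first, with "conf" (0 to 1); they miss things now and then, are a little off and sometimes report something else, mostly with a low value. They report only what shows in the picture. A call takes as long as a camera call. They do not tell look-alikes from the thing itself.
- regions_of(camera, query): "pixels" (400x640 bool, what is visible of it) and "rect" ([centre column, centre row, width, height] in pixels, round what is visible of it).
The state is a dict: "clock": time; "joints": joint angles; "qd": joint speeds; "effort": joint torques, N m; "eef_pos": TCP position; "eef_rot": TCP orientation; "wrist_force": force on the tool from outside, world axes, zero at the start; "moment": the same for the moment, N m; "finger_gap": finger opening in mm; "finger_force": force on a finger pad.
Only numpy, scipy, OpenCV 4.12 (cv2) and the standard library are available. Lean on these libraries where they do the work, as an engineer would, in place of code of your own. Each camera call takes 0.05 s, during which the arm holds its last target. There are 200 camera calls.

## Working session

There is one attempt and no reset: what is moved stays moved. The work goes in short steps, Python scripts to look and compute and a shell command to move; the robot and the scene stay as the last step left them, time stands still between calls to the robot, and variables do not carry over. Pictures are saved under pics/ and viewed, at most 10 in all, crops included, and the job is handed in when it is done.

```bash
mkdir -p pics
python3 - <<'E'
from cell import *
import cv2,numpy as np
print(read_state())
for n in ["scene","wrist"]:
    im=camera(n); cv2.imwrite(f"pics/{n}0.png",im[:,:,::-1])
    for q in ["spot_near_left","shim_1","stand","mat"]:
        for r in regions_of(n,q): print(n,q,round(r["conf"],2),np.round(r["rect"],1))
    c=calibration(n); print({k:np.round(v,3).tolist() for k,v in c.items()})
E
```

```text
{'clock': 0.0, 'joints': array([-6.66044017e-02,  3.00439346e-01,  1.52158184e+00, -5.04693395e-05,
        1.32068318e+00, -6.65990569e-02]), 'qd': array([-0.00199196, -0.00092861,  0.00209605, -0.0005673 ,  0.00193548,
        0.00058499]), 'effort': array([-1.53750298e-03, -5.31805658e+01, -3.52735734e+01,  7.07558286e-02,
        2.43994006e-02, -4.79655944e-05]), 'eef_pos': array([ 5.49740686e+02, -1.32044439e-03,  2.04903423e+02]), 'eef_rot': array([-3.14048015e+00, -2.52077230e-05,  1.57080349e+00]), 'wrist_force': array([0.26362515, 0.19986654, 0.02297588]), 'moment': array([-0.02993891, -0.01385131, -0.00551724]), 'finger_force': 0.0, 'finger_gap': 93.96333928867682}
scene spot_near_left 0.74 [296.6 210.4  82.2  68.3]
scene shim_1 0.77 [337.3 233.2  19.2  13. ]
scene shim_1 0.61 [294.1 187.4  20.1  13.7]
scene shim_1 0.61 [407.4 225.8  25.   13. ]
scene shim_1 0.6 [282.5 230.1  22.2  16.8]
scene shim_1 0.57 [345.1 193.8   9.8  11.6]
scene shim_1 0.32 [197.2 142.2  22.   31.7]
scene stand 0.81 [293.8 211.6  85.9  64.3]
scene mat 0.91 [293.4 216.9 155.1  91.2]
scene mat 0.27 [
[... 184 characters left out ...]
[0.018, -0.615, -0.788, 921.112], [0.0, 0.0, 0.0, 1.0]]}
wrist spot_near_left 0.8 [328.1 247.9 191.4 159.8]
wrist shim_1 0.97 [270.8 279.2  39.8  39.9]
wrist shim_1 0.89 [257.2 148.7  45.7  48.8]
wrist shim_1 0.71 [122.8 260.3  54.   47. ]
wrist shim_1 0.61 [391.9 145.   46.7  52.8]
wrist shim_1 0.6 [320.5 229.8 258.8 330.1]
wrist shim_1 0.57 [389.4 275.8  39.4  40.3]
wrist shim_1 0.41 [325.1 247.7 189.4 157.2]
wrist stand 0.65 [326.3 247.4 190.2 157.6]
wrist mat 0.69 [320.6 231.4 255.3 330.7]
{'mtx': [[344.769, 0.0, 320.15], [0.0, 344.769, 200.474], [0.0, 0.0, 1.0]], 'hand_eye': [[-0.0, -0.964, -0.267, 76.829], [1.0, -0.0, -0.0, 1.228], [0.0, -0.267, 0.964, -180.065], [0.0, 0.0, 0.0, 1.0]]}
```

View pics/wrist0.png

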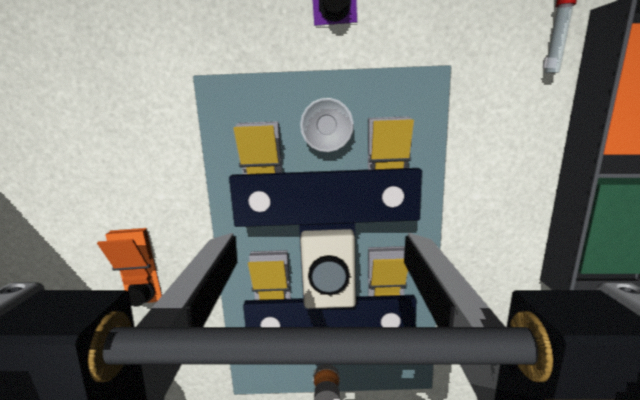

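View pics/scene0.png

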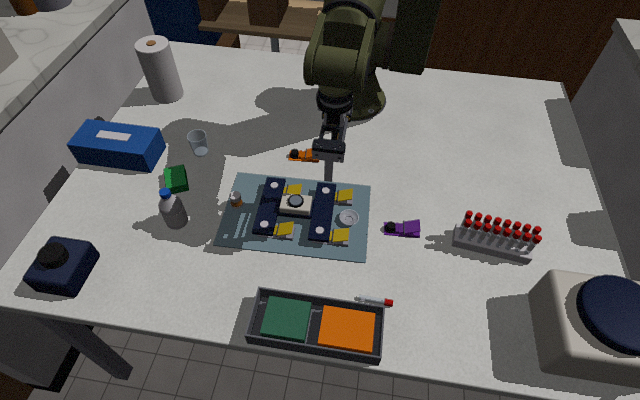

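The wrist view shows the white spots at (259,201), (393,197), (270,323) and (390,321), each with a yellow tab above it (+y). The orange (128,265) and purple (335,10) look-alikes are off the mat. The scene view shows the rack, tube and bottle well clear.

```bash
cat > h.py <<'E'
from cell import *
import cv2,numpy as np
from scipy.spatial.transform import Rotation as R
def wrist_T():
    s=read_state(); T=np.eye(4); T[:3,:3]=R.from_euler('xyz',s["eef_rot"]).as_matrix(); T[:3,3]=s["eef_pos"]
    return T@np.array(calibration("wrist")["hand_eye"])
def proj(T,uv,z,K):
    d=T[:3,:3]@np.linalg.solve(K,[uv[0],uv[1],1]); o=T[:3,3]
    return (o+d*(z-o[2])/d[2])[:2]
def blobs(im,mask,lo,hi):
    n,l,st,c=cv2.connectedComponentsWithStats(mask.astype(np.uint8))
    return [(c[i],st[i]) for i in range(1,n) if lo<st[i][4]<hi]
E
python3 - <<'E'
from h import *
for n in ["wrist","scene"]:
    im=cv2.imread(f"pics/{n}0.png")[:,:,::-1]; hsv=cv2.cvtColor(np.ascontiguousarray(im),cv2.COLOR_RGB2HSV)
    T=wrist_T() if n=="wrist" else np.array(calibration(n)["cam_to_world"]); K=np.array(calibration(n)["mtx"])
    w=(hsv[...,2]>170)&(hsv[...,1]<40)
    for c,s in blobs(im,w,20,700): 
        if n=="wrist" or (230<c[0]<370 and 170<c[1]<260): print(n,"white",c.round(1),s,proj(T,c,36,K).round(1))
    y=(hsv[...,0]>18)&(hsv[...,0]<32)&(hsv[...,1]>150)&(hsv[...,2]>110)
    for c,s in blobs(im,y,30,3000): print(n,"yellow",c.round(1),s[4],proj(T,c,27,K).round(1))
E
```

```text
wrist white [325.3 111.5] [301  98  52  42 178] [556.2  70.6]
wrist white [392.6 196.2] [383 187  20  20 311] [627.  -15.4]
wrist white [259.1 201.1] [249 192  21  19 313] [486.7 -20.7]
wrist white [216.2 316.1] [205 297  20  30 329] [ 430.4 -159.1]
wrist white [138.8 313. ] [132 306  17  20 181] [ 341.2 -155.1]
wrist white [390.3 320.4] [382 314  18  13 198] [ 632.7 -164.9]
wrist white [269.6 322.5] [261 318  18   9 136] [ 492.1 -167.7]
wrist white [459.2 385.5] [444 365  32  35 665] [ 722.8 -257.3]
wrist white [350.  395.5] [346 393   9   6  50] [ 588.2 -272.4]
wrist white [422.9 395.4] [417 393  13   7  42] [ 679.1 -272.2]
wrist yellow [391.6 138.9] 1416 [624.5  43.1]
wrist yellow [256.2 144.5] 1383 [485.   37.4]
wrist yellow [389.4 164.9] 175 [623.7  16.2]
wrist yellow [260.  169.6] 174 [487.8  11.2]
wrist yellow [388.7 272. ] 816 [ 629.5 -107.5]
wrist yellow [267.7 274.8] 901 [ 490.8 -111.1]
wrist yellow [386.7 290.8] 192 [ 628.4 -131.5]
wrist yellow [271.3 294.5] 190 [ 494.  -136.5]
wrist yellow [539.6 326.1] 52 [ 814.3 -179. ]
wrist yellow [546.7 370.2] 85 [ 834.  -242.5]
scene white [310.  171.7] [284 160  40  20 323] [423.7 -75.5]
scene white [264.  223.5] [260 221   8   6  22] [ 631.8 -163.5]
scene yellow [294.2 188.7] 122 [ 489.6 -110.3]
scene yellow [344.8 194.4] 139 [485.2  37.2]
scene yellow [285.  227.9] 166 [ 629.8 -107. ]
scene yellow [340.6 234.4] 181 [625.   43.3]
```

```bash
python3 -m jog '[[0,[-0.05,0.26,0],0],[0,[-0.05,0.26,0],0],[0,[-0.05,0.26,0.2],0],[0,[-0.05,0.26,0.4],0],[0,[-0.05,0.26,0.5],0],[0,[-0.05,0.24,0.5],0],[0,[0,0,0.5],0],[0,[0,0,0.5],0],[0,[0,0,0.3],0],[0,[0,0,0],0],[0,[0,0,0],0]]' 20
```

```text
clock: 1.6
eef_pos: [627.4, -15.0, 61.4]
eef_rot: [3.141, 0.0, 1.571]
wrist_force: [0.7, 0.4, 0.7]
finger_gap: 9.1
finger_force: 0.0
```

```bash
python3 -m jog '[[0,[0,0,0.2],0],[0,[0,0,0.2],0],[0,[0,0,0.06],0],[0,[0,0,0],0],[0,[0,0,0],0]]'; python3 -m jog '[[0,[0,0,0.04],0],[0,[0,0,0.02],0],[0,[0,0,0.02],0],[0,[0,0,0],0],[0,[0,0,0],0]]'
```

```text
clock: 2.1
eef_pos: [627.1, -15.0, 37.5]
eef_rot: [3.141, -0.0, 1.571]
wrist_force: [0.0, 0.4, 0.6]
finger_gap: 0.6
finger_force: 0.0
clock: 2.6
eef_pos: [627.4, -15.0, 36.1]
eef_rot: [3.14, 0.0, 1.571]
wrist_force: [-11.7, 0.7, 23.7]
finger_gap: 0.7
finger_force: 12.3
```

Run:
```python
from h import *
im=camera("wrist"); cv2.imwrite("pics/w1.png",im[:,:,::-1])
```

```text
(no output)
```

View pics/w1.png

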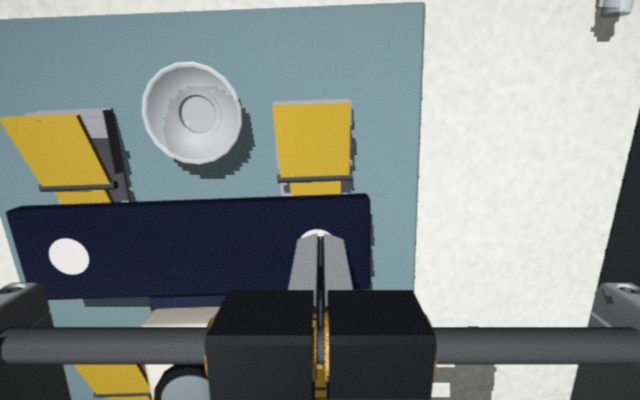

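The fingertips rest on the far left spot (318,235). It is firm, with 24 N at z=36.1. Next is the near left spot.

```bash
python3 -m jog '[[0,[0,0,-0.3],0],[0,[0,0,-0.4],0],[0,[-0.02,-0.47,0],0],[0,[-0.02,-0.47,0],0],[0,[-0.02,-0.47,0],0],[0,[-0.02,-0.47,0],0],[0,[-0.02,-0.47,0],0],[0,[-0.02,-0.47,0],0],[0,[0,0,0.3],0],[0,[0,0,0.2],0],[0,[0,0,0.1],0],[0,[0,0,0],0],[0,[0,0,0],0]]'; python3 -m jog '[[0,[0,0,0.04],0],[0,[0,0,0.02],0],[0,[0,0,0.02],0],[0,[0,0,0],0],[0,[0,0,0],0]]'
```

```text
clock: 3.95
eef_pos: [486.3, -21.0, 38.6]
eef_rot: [-3.142, 0.0, 1.571]
wrist_force: [0.5, 0.2, 0.2]
finger_gap: 0.4
finger_force: 0.0
clock: 4.45
eef_pos: [486.2, -20.9, 34.8]
eef_rot: [3.141, -0.0, 1.571]
wrist_force: [-1.3, 0.8, 5.2]
finger_gap: 0.4
finger_force: 2.7
```

```bash
python3 -m jog '[[0,[0,0,0.02],0],[0,[0,0,0.02],0],[0,[0,0,0],0],[0,[0,0,0],0]]'
```

```text
clock: 4.85
eef_pos: [486.1, -20.8, 32.8]
eef_rot: [3.141, -0.0, 1.571]
wrist_force: [-1.9, 2.0, 6.7]
finger_gap: 0.5
finger_force: 3.5
```

Near left sinks to 32.8 mm at a few newtons, so it is the soft corner. I'll press 1 mm deeper, then rise and go above its tab at about (484,45).

```bash
python3 -m jog '[[0,[0,0,0.02],0],[0,[0,0,0],0],[0,[0,0,0],0]]';  python3 -m jog '[[0,[0,0,-0.2],0],[0,[0,0,-0.4],0],[0,[0.44,-0.01,0],0],[0,[0.44,-0.01,0],0],[0,[0.44,-0.02,0],0],[0,[0,0,0],0],[0,[0,0,0],0]]'
python3 - <<'E'
from h import *
im=camera("wrist"); cv2.imwrite("pics/w2.png",im[:,:,::-1])
E
```

```text
clock: 5.15
eef_pos: [486.2, -20.8, 32.4]
eef_rot: [3.141, -0.0, 1.571]
wrist_force: [-6.4, 2.7, 16.9]
finger_gap: 0.8
finger_force: 8.6
clock: 5.85
eef_pos: [484.0, 44.9, 61.5]
eef_rot: [3.142, 0.0, 1.572]
wrist_force: [0.6, 0.1, -0.1]
finger_gap: 0.5
finger_force: 0.0
```

View pics/w2.png

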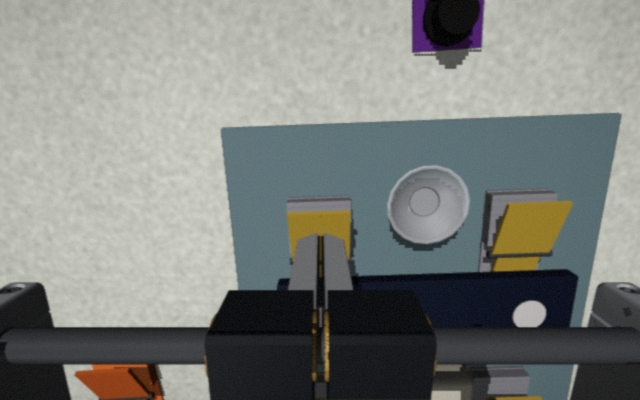

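Fingertips (320,240) are over the yellow near-left tab, clear of the dish (428,205). Pressing down.

```bash
python3 -m jog '[[0,[0,0,0.3],0],[0,[0,0,0.25],0],[0,[0,0,0.1],0],[0,[0,0,0.05],0],[0,[0,0,0.05],0],[0,[0,0,0.03],0],[0,[0,0,0],0],[0,[0,0,0],0]]'
```

```text
clock: 6.7
eef_pos: [484.2, 44.8, 22.6]
eef_rot: [3.141, -0.0, 1.57]
wrist_force: [-0.3, 2.2, 3.8]
finger_gap: 0.3
finger_force: 2.0
```

```bash
python3 -m jog '[[0,[0,0,0.04],0],[0,[0,0,0.03],0],[0,[0,0,0.02],0],[0,[0,0,0.02],0],[0,[0,0,0],0],[0,[0,0,0],0]]'
```

```text
clock: 7.3
eef_pos: [484.3, 45.2, 17.5]
eef_rot: [3.141, -0.001, 1.57]
wrist_force: [-2.8, 5.5, 11.1]
finger_gap: 0.5
finger_force: 5.6
```

At z=17.5, which is the flat height. I'll push a little more against the stop, then lift clear and look.

```bash
python3 -m jog '[[0,[0,0,0.02],0],[0,[0,0,0.02],0],[0,[0,0,0],0],[0,[0,0,0],0],[0,[0,0,0],0]]'; python3 -m jog '[[0,[0,0,-0.1],0],[0,[0,0,-0.4],0],[0,[0,0,-0.5],0],[0,[0,0,-0.5],0],[0,[0,0,-0.5],0],[0,[0,0,-0.5],0],[0,[-0.4,0.4,-0.5],0],[0,[-0.4,0.4,0],0],[0,[-0.4,0.4,0],0],[0,[0,0,0],0],[0,[0,0,0],0]]'
python3 - <<'E'
from h import *
im=camera("wrist"); cv2.imwrite("pics/w3.png",im[:,:,::-1])
s=camera("side"); cv2.imwrite("pics/s3.png",s[:,:,::-1])
E
```

```text
clock: 7.8
eef_pos: [484.6, 45.2, 16.8]
eef_rot: [3.14, -0.001, 1.57]
wrist_force: [-10.5, 4.6, 33.5]
finger_gap: 0.2
finger_force: 16.6
clock: 8.9
eef_pos: [543.6, -15.5, 164.2]
eef_rot: [-3.14, -0.0, 1.57]
wrist_force: [-0.8, 0.3, -0.8]
finger_gap: 0.5
finger_force: 0.0
```

View pics/w3.png

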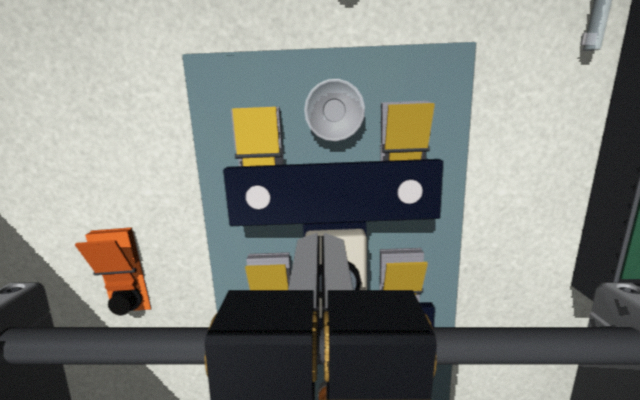

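View pics/s3.png

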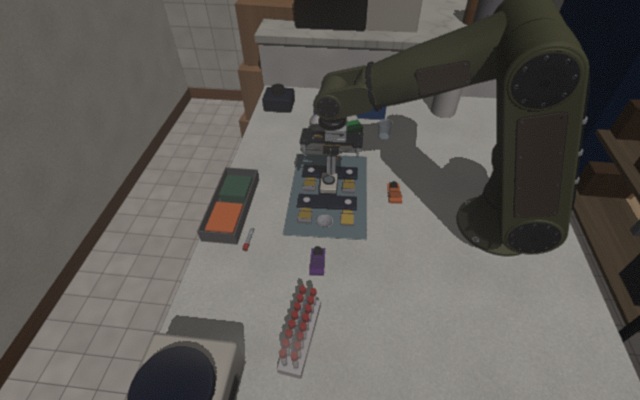

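The near-left tab (256,130) now lies flat: it is brighter and covers its grey base. The other three tabs still show their bases and stand up. The stand, dish and other things look undisturbed, and the arm is clear.

```bash
python3 -c "from cell import *; print(sign_off())"
```

```text
the job is handed in; nothing more can be done
None
```

The near-left corner was the one that sank; its shim tab is pressed flat, the other three tabs still stand, the arm is clear, and the job is handed in (no verdict came back).

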